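# Feel for the jar in the lidding press and mark the depth

### The arm

A 6-joint arm with a two-finger parallel gripper is mounted at the origin on a cart in front of the work surface, level with it; the furniture and walls round the work are solid. World frame = base frame: x ahead of the robot, y to its left, z up, the work surface at z = 0. Lengths are in m, angles in rad, forces in N, time in s.
With the tool pointing down it reaches from about 0.275 to 0.975 m from the base axis. Payload 8.4 kg.
Tool frame: the origin (TCP) lies at the very end of the fingers, on their centre line; the grasp point (between the pads) lies hold_point_z behind it (hold_point_z is the distance from the TCP to the grasp point, in m); z points along the fingers, y is the direction in which the jaws open and shut (so a half turn about z gives the same grasp; the last joint's range is limited). The gripper opens to 92 mm and grips with 3 to 60 N. Pads are 20 mm wide; open, the fingers measure 128 mm over their backs; the gripper's body (75 mm by 189 mm) begins 69 mm behind the grasp point.
Start: joints at [-1.164, 0.353, 1.633, -0, 1.155, -0.002], TCP at [0.248, -0.574, 0.215] pointing down, gripper open.
Joint ranges: [-2.63, 2.63], [-0.92, 2.1], [0.06, 2.66], [-1.3, 4.44], [0, 2.69], [-3.02, 3.02]. Speed limits (rad/s): [2.22, 2.22, 2.79, 3.14, 3.14, 3.14].

### API

Orientations are given as a 3x3 rotation matrix whose columns are the frame's x, y, z axes.
In Python, from plant import * gives the robot as it stands.
- The arm moves only by the shell command python3 -m inch 'ROWS' [FORCE]. ROWS is JSON, a list of rows, each a list of 7 numbers: the turn, a rotation vector about the world's x, y, z in degrees, then the shift along the world's x, y, z in m, then the opening, from 0 (shut) to 1 (fully open). In form: [[wx, wy, wz, tx, ty, tz, gripper], ...]. A call has 1 to 20 rows; each row is the pose to reach, as a shift and turn from the pose commanded when the call began; what a row does not reach only later rows make up. A row lasts 1/12 s, in which the tool goes at most 41.7 mm and 7.16 degrees, less where a joint would pass 70% of its speed; a pose out of reach is approached as far as the arm can. A call with a gripper value outside its range is refused whole. The fingers move at their own pace and stop on an object; FORCE is the grip in N (left out, the last holds). Time passes only in rows, so rows that repeat a pose let the fingers close. It gives the time, the measured TCP pose, the force and the opening at its end, in the units of the state.
- state(): the state, without advancing time (a new reading comes with each control period).
- snapshot(name): name is "scene" or "side" or "wrist"; returns a dict with "img" (400x640x3 uint8, red, green, blue), "mtx" (3x3 intrinsics, pixels), "position" and "rotation" of the camera in the world. Camera axes: x right, y down, z forward; pixel columns grow to the right and rows downward; lengths in m; the calibration is good to about 2 mm. A picture is of the moment at which its call begins. There is no depth.
- hand_in(): hands the job in, once; it reports no verdict.
The state is a dict: "clock": time; "joints": joint angles; "qvel": joint speeds; "tau": joint torques, N m; "ee_pos": TCP position; "orientation": TCP orientation; "force": force on the tool from outside, world axes, zero at the start; "moment": the same for the moment, N m; "gripper_width": finger opening in m.
Only numpy, scipy, OpenCV 4.12 (cv2) and the standard library are available. Lean on these libraries where they do the work, as an engineer would, in place of code of your own. Each camera call takes 0.05 s, during which the arm holds its last target. There are 200 camera calls.

### The job

A jar is shut inside the lidding press, at a height nobody can see. Press the press's black-gripped lever down until you feel the resistance firm up, and bear on it firmly for a moment but do not force it (10 to 15 N on the grip is plenty), then let go and leave the lever down where it stays; note how far it travelled by moving the red marker down until it is in line with the lever, so that the rest of the batch can be pressed to the same depth. Do not disturb the jars standing about.

Things in the scene. Friction and masses are not known exactly. Their poses are not given: they have to be found in the camera images.
- press: lidding press fixed to the worktop: white jar chamber 104 x 90 mm, top at 82 mm, black rubber boot on it, base plate 185 x 110 mm. Origin on the worktop, under the chamber. z up; the lever's grip points along its -x, the pivot lies 90 mm along its +x; the red marker and the graduated plate are on its -y side (right of the lever, seen from the grip end)
- pivot (a point): the axis on which both lever and marker turn, midway along its pin, 125 mm above the worktop; the axis runs along the press's y
- lever_grip (a point): centre of the lever's grip, a black round bar 26 mm thick, 70 mm long along the press's y, on a steel arm 22 mm wide. It lies 200 mm * cos(0.42 - q) from the pivot along the press's -x and 200 mm * sin(0.42 - q) above it, q being the lever's joint value
- lever_arm (a joint): lever angle, rad: 0 fully raised (0.42 above level), grows as pressed, 0.65 its end. Stiff pivot: moves freely under 1 to 3 N at the grip and stays where left; between 0.24 and 0.54 it meets the hidden jar, then resistance climbs 1 to 2 N per mm at the grip. Let go, it springs back 0.01 to 0.08 and stays, still bearing on the jar. Over 22 N on the lever spoils the jar
- marker_knob (a point): middle of the red marker's round knob, 16 mm thick, 44 mm long along the press's y, 68 mm to the -y of the lever's middle; a 7 mm red rod at its inner end joins it to the pivot. It lies 170 mm * cos(0.42 - m) from the pivot along the press's -x and 170 mm * sin(0.42 - m) above it, m being the marker's joint value
- marker_arm (a joint): angle of the marker in rad on the same pivot and scale as the lever: equal values mean that marker and lever are in line. It starts at 0 to 0.14, above where the lever will come to stand. About 1 N at its knob moves it, and it stays where it is left
- honey_mid (a point): bystander: honey-coloured jar with a black lid, 70 mm across, 104 mm tall, loose; point half-way up on its axis. To be left alone
- mustard_mid (a point): bystander: yellow jar with a cream lid, 55 mm across, 71 mm tall, loose; point half-way up on its axis. To be left alone
- olive_mid (a point): bystander: green jar with a cream lid, 55 mm across, 71 mm tall, loose; point half-way up on its axis. To be left alone

How it is judged:
By the outcome, as a careful person would: the job done as asked, in the order asked, and still so for the second after the job is handed in, with the robot touching nothing.
It also fails if it takes over 67 s, if anything falls off the work surface, if the arm or the gripper's body presses on something with over 40 N, if the wrist force passes 120 N, or if a joint passes its speed limit or range.

## Working session

There is one attempt and no reset: what is moved stays moved. The work goes in short steps, Python scripts to look and compute and a shell command to move; the robot and the scene stay as the last step left them, time stands still between calls to the robot, and variables do not carry over. Pictures are saved under pics/ and viewed, about 8 in all and at most 12, crops included, and the job is handed in when it is done.

```bash
ls; mkdir -p pics; python3 - <<'E'
from plant import *
import cv2,numpy as np
s=state();print({k:np.round(v,3).tolist() for k,v in s.items()})
try: print(hold_point_z)
except Exception as e: print(e)
for n in("scene","side"):
    d=snapshot(n);cv2.imwrite(f"pics/{n}0.png",d["img"][:,:,::-1]);np.savez(f"{n}0.npz",**d);print(n,d["mtx"],d["position"],d["rotation"])
E
```

```text
pics
{'clock': 0.0, 'joints': [-1.164, 0.354, 1.634, 0.0, 1.155, -0.002], 'qvel': [0.0, -0.001, -0.002, -0.0, 0.0, -0.002], 'tau': [0.0, -59.384, -33.421, 0.07, 0.024, -0.0], 'ee_pos': [0.248, -0.573, 0.214], 'orientation': [[0.918, 0.397, -0.001], [0.397, -0.918, 0.001], [0.0, -0.001, -1.0]], 'force': [0.736, 0.222, 0.207], 'moment': [0.007, 0.009, 0.025], 'gripper_width': 0.092}
0.0187
scene [[473.8017405    0.         324.26748889]
 [  0.         473.8017405  199.06496262]
 [  0.           0.           1.        ]] [0.01097719 0.7198667  0.77858922] [[-0.4438555  -0.67932658  0.5843866 ]
 [-0.89599355  0.34641945 -0.2778293 ]
 [-0.01370605 -0.64692269 -0.76243241]]
side [[402.33863645   0.         324.98964555]
 [  0.         402.33863645 200.09224568]
 [  0.           0.           1.        ]] [0.18628902 1.21359003 0.4460153 ] [[-0.90609172 -0.14473115  0.39755589]
 [-0.4230123   0.32688399 -0.84510796]
 [-0.00764121 -0.93391635 -0.35740993]]
```

View pics/scene0.png

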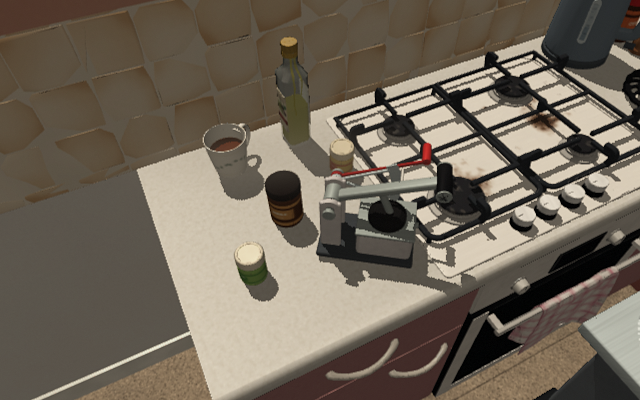

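View pics/side0.png

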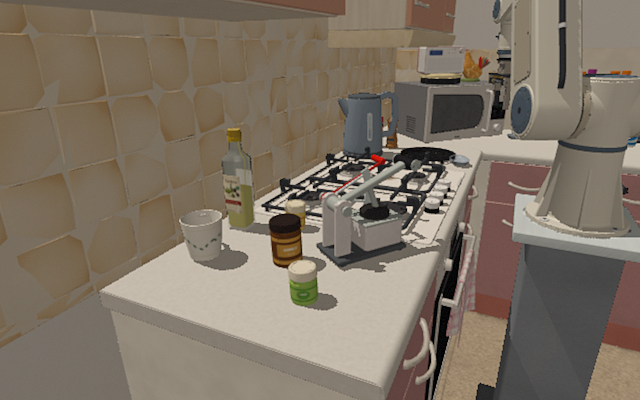

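The scene view shows the pivot near (330,190), the black grip near (445,183) and the red knob near (428,153). The grip points roughly along world -y, and the marker is on the far side of the lever from the robot. Next I'll enlarge both views to measure.

```bash
python3 - <<'E'
import cv2,numpy as np
a=cv2.imread("pics/scene0.png")[130:280,300:470];b=cv2.imread("pics/side0.png")[145:275,310:440]
a=cv2.resize(a,None,fx=4,fy=4,interpolation=cv2.INTER_CUBIC);cv2.imwrite("pics/ca.png",a)
b=cv2.resize(b,None,fx=4.6,fy=4.6,interpolation=cv2.INTER_CUBIC);cv2.imwrite("pics/cb.png",b)
for n in("scene","side"):
    im=cv2.imread(f"pics/{n}0.png");h=cv2.cvtColor(im,cv2.COLOR_BGR2HSV)
    m=(((h[...,0]<6)|(h[...,0]>174))&(h[...,1]>190)&(h[...,2]>90)).astype(np.uint8)
    k,l,st,c=cv2.connectedComponentsWithStats(m)
    for i in range(1,k):
        if st[i,4]>15: print(n,st[i],c[i])
E
```

```text
scene [399 143  32  23 172] [422.80232558 154.34302326]
scene [354 167  32   7  41] [369.09756098 170.        ]
side [479  57   3  11  20] [479.65  62.45]
side [369 154  17  16 101] [377.0990099  160.13861386]
side [333 182  15  10  21] [340.57142857 186.66666667]
```

View pics/ca.png

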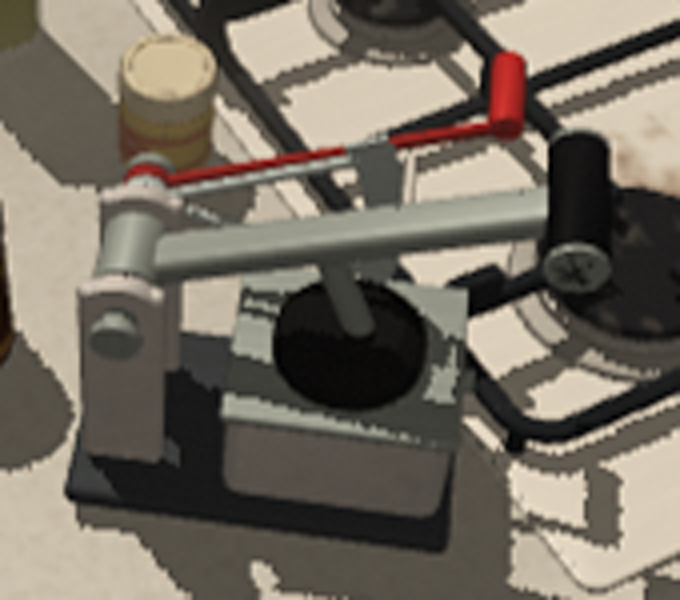

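View pics/cb.png

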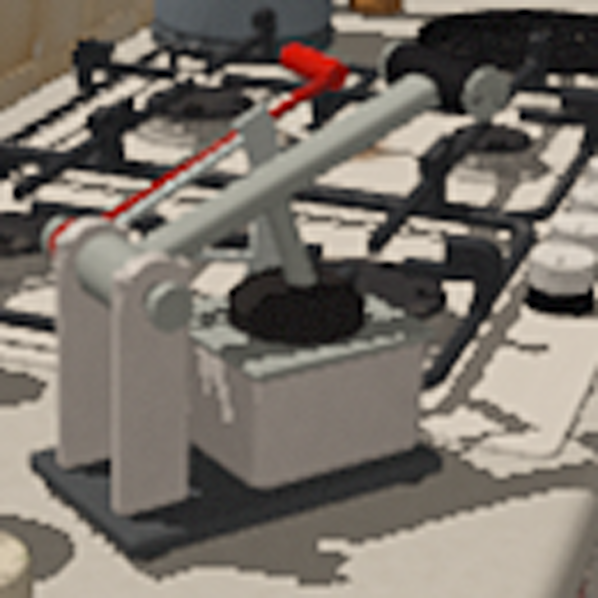

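```bash
cat > h.py <<'E'
import numpy as np
def ray(n,u,v):
    d=np.load(n+"0.npz");r=d["rotation"]@np.linalg.inv(d["mtx"])@[u,v,1];return d["position"],r/np.linalg.norm(r)
def plane(n,u,v,z):
    p,r=ray(n,u,v);return p+r*(z-p[2])/r[2]
def tri(a,b):
    p,r=ray("scene",*a);q,s=ray("side",*b)
    t=np.linalg.lstsq(np.c_[r,-s],q-p,rcond=None)[0];A=p+r*t[0];B=q+s*t[1];return (A+B)/2,np.linalg.norm(A-B)
E
python3 - <<'E'
from h import *
np.set_printoptions(precision=4,suppress=True)
S=lambda x,y:(x/4+300,y/4+130)
D=lambda x,y:(x/4.6+310,y/4.6+145)
P={}
for k,a,b in [("grip",(579,204),(447,77)),("gripnear",(578,267),(486,90)),("knob",(508,94),(312,65)),("pivot",(132,245),(105,265)),("pinnear",(113,332),(168,303)),("corA",(70,497),(138,558)),("corB",(445,550),(438,465)),("rodend",(511,128),(335,75))]:
    P[k],e=tri(S(*a),D(*b));print(k,P[k],e)
print("pivot planes",plane("scene",*S(132,245),.125),plane("side",*D(105,265),.125))
print("corners z0",plane("scene",*S(70,497),.0),plane("scene",*S(445,550),0),plane("side",*D(138,558),0),plane("side",*D(438,465),0))
d=P["grip"]-P["pivot"];print(d,np.linalg.norm(d),np.arctan2(d[1],d[0]),np.arctan2(d[2],np.hypot(*d[:2])))
d=P["corB"]-P["corA"];print(d,np.linalg.norm(d),np.arctan2(d[1],d[0]))
E
```

```text
grip [0.4003 0.3116 0.1943] 0.00464253903450508
gripnear [0.3742 0.3319 0.1946] 0.0008898458259421021
knob [0.4753 0.2952 0.1875] 0.0014638618673381407
pivot [0.5224 0.4586 0.1237] 6.684794710296377e-05
pinnear [0.4785 0.4896 0.1242] 0.003093911993270045
corA [0.4833 0.5117 0.0021] 0.003284739701324051
corB [0.3767 0.3655 0.0033] 0.00014782096089499544
rodend [0.4591 0.3048 0.1858] 0.00029116608496272645
pivot planes [0.5215 0.4591 0.125 ] [0.5211 0.4616 0.125 ]
corners z0 [0.4865 0.511  0.    ] [0.3781 0.3641 0.    ] [0.4828 0.5097 0.    ] [0.3782 0.3592 0.    ]
[-0.1222 -0.147   0.0706] 0.20372656186224042 -2.2642919580414285 0.35364545260721203
[-0.1067 -0.1462  0.0011] 0.18098826118292047 -2.2009978610041125
```

```bash
cat >> h.py <<'E'
def proj(n,X):
    d=np.load(n+"0.npz");c=d["mtx"]@d["rotation"].T@(np.asarray(X)-d["position"]);return c[:2]/c[2]
def geo(px,py,yaw,q,m):
    # yaw: direction of press +x ; returns world pts
    ex=np.array([np.cos(yaw),np.sin(yaw),0]);ey=np.array([-ex[1],ex[0],0]);ez=np.array([0,0,1.])
    pv=np.array([px,py,.125]);f=lambda r,a,y:pv-ex*r*np.cos(a)+ez*r*np.sin(a)+ey*y
    return dict(pivot=pv,grip=f(.2,.42-q,0),gripnear=f(.2,.42-q,.037),knob=f(.17,.42-m,-.068),rodend=f(.17,.42-m,-.046),ex=ex,ey=ey)
E
python3 - <<'E'
from h import *
from scipy.optimize import least_squares
np.set_printoptions(precision=3,suppress=True)
S=lambda x,y:(x/4+300,y/4+130)
D=lambda x,y:(x/4.6+310,y/4.6+145)
ob=[("grip",(579,204),(447,77)),("gripnear",(578,267),(486,90)),("knob",(508,94),(312,65)),("pivot",(132,245),(105,265)),("rodend",(511,128),(335,75))]
def res(x):
    g=geo(*x);return np.concatenate([np.r_[proj("scene",g[k])-S(*a),proj("side",g[k])-D(*b)] for k,a,b in ob])
for free in(1,0):
    f=res if free else (lambda y:res([*y[:3],0,y[3]]))
    r=least_squares(f,[.522,.459,.93,.03,.05] if free else [.522,.459,.93,.05]);print(r.x);print(r.fun.reshape(-1,4))
    x=r.x if free else [*r.x[:3],0,r.x[3]]
    g=geo(*x);print({k:v.round(4).tolist() for k,v in g.items()}, "corners", [ (g["pivot"]-.09*g["ex"]+sx*.0925*g["ex"]+.055*g["ey"]).round(3) for sx in(1,-1)])
E
```

```text
[0.519 0.459 0.91  0.072 0.049]
[[-0.258 -0.013 -2.297 -0.427]
 [-0.904  0.817 -0.608  0.588]
 [ 1.419 -0.079 -0.069 -0.205]
 [ 0.611  0.726  1.188 -0.295]
 [-0.094  0.084  0.095 -0.279]]
{'pivot': [0.5194, 0.4589, 0.125], 'grip': [0.404, 0.3105, 0.1932], 'gripnear': [0.3748, 0.3332, 0.1932], 'knob': [0.4759, 0.2921, 0.1867], 'rodend': [0.4585, 0.3056, 0.1867], 'ex': [0.6138, 0.7895, 0.0], 'ey': [-0.7895, 0.6138, 0.0]} corners [array([0.478, 0.495, 0.125]), array([0.364, 0.349, 0.125])]
[0.517 0.46  0.877 0.01 ]
[[-2.137 -1.952 -1.254 -4.845]
 [-3.644 -0.966  0.19  -3.852]
 [ 1.735  0.639  1.973 -1.872]
 [ 0.549  1.971  2.018  0.105]
 [-0.208  0.858  1.969 -1.92 ]]
{'pivot': [0.5168, 0.4604, 0.125], 'grip': [0.4, 0.32, 0.2066], 'gripnear': [0.3715, 0.3437, 0.2066], 'knob': [0.4693, 0.297, 0.1928], 'rodend': [0.4524, 0.3111, 0.1928], 'ex': [0.6396, 0.7687, 0.0], 'ey': [-0.7687, 0.6396, 0.0]} corners [array([0.476, 0.497, 0.125]), array([0.358, 0.355, 0.125])]
```

```bash
python3 -m inch '[[0,0,0,0,0,0.15,0],[0,0,0,0,0,0.15,0],[0,0,0,0,0,0.15,0],[0,0,0,0,0,0.15,0],[0,0,60,0.15,0.44,0.15,0],[0,0,60,0.15,0.44,0.15,0],[0,0,60,0.15,0.44,0.15,0],[0,0,60,0.15,0.44,0.15,0],[0,0,60,0.15,0.44,0.15,0],[0,0,60,0.15,0.44,0.15,0],[0,0,60,0.15,0.44,0.15,0],[0,0,60,0.15,0.44,0.15,0],[0,0,60,0.15,0.44,0.15,0],[0,0,60,0.15,0.44,0.15,0],[0,0,60,0.15,0.44,0.15,0],[0,0,60,0.15,0.44,0.15,0]]' && python3 -m inch '[[0,0,60,0,0.44,0,0],[0,0,60,0,0.44,0,0],[0,0,60,0,0.44,0,0],[0,0,60,0,0.44,0,0],[0,0,60,0,0.44,0,0],[0,0,60,0,0.44,0,0],[0,0,60,0,0.44,0,0],[0,0,60,0,0.44,0,0],[0,0,60,0,0.44,0,0],[0,0,60,0,0.44,0,0],[0,0,60,0,0.44,0,0],[0,0,60,0,0.44,0,0],[0,0,60,0,0.44,0,0]]'; python3 - <<'E'
from plant import *
s=state();print(s["joints"],s["orientation"],s["force"])
E
```

```text
clock: 1.43
ee_pos: [0.3994, -0.1284, 0.3645]
orientation: [[0.111, 0.994, 0.001], [0.994, -0.111, 0.002], [0.002, 0.0, -1.0]]
force: [-0.9, 0.5, -0.1]
gripper_width: 0.0007
clock: 2.52
ee_pos: [0.3982, 0.307, 0.3638]
orientation: [[-0.804, 0.594, -0.001], [0.594, 0.804, -0.001], [0.0, -0.002, -1.0]]
force: [0.2, -0.1, -0.3]
gripper_width: 0.0006
[ 6.54016722e-01  4.43912824e-02  1.69016738e+00 -3.48641159e-04
  1.40868691e+00 -2.80556598e-01] [[-8.04379166e-01  5.94115260e-01 -1.10249977e-03]
 [ 5.94116270e-01  8.04378159e-01 -1.27866499e-03]
 [ 1.27152357e-04 -1.68354453e-03 -9.99998575e-01]] [ 0.16832729 -0.10341959 -0.2966643 ]
```

```bash
python3 - <<'E'
from plant import *
import cv2,numpy as np
d=snapshot("wrist");cv2.imwrite("pics/w1.png",d["img"][:,:,::-1]);np.savez("wrist0.npz",**d);print(d["mtx"],d["position"],d["rotation"])
from h import *
g=geo(.5195,.459,.92,.07,.049);print({k:(v.round(4),proj("wrist",v).round(0)) for k,v in g.items() if k[0]!='e'})
E
```

```text
[[294.38854343   0.         323.36201556]
 [  0.         294.38854343 199.65500252]
 [  0.           0.           1.        ]] [0.33431405 0.35405653 0.53403754] [[ 0.59515136  0.77238377  0.2218517 ]
 [ 0.80361185 -0.57144094 -0.16632275]
 [-0.00168985  0.27726986 -0.9607906 ]]
{'pivot': (array([0.5195, 0.459 , 0.125 ]), array([461., 178.])), 'grip': (array([0.4057, 0.3095, 0.1936]), array([329., 188.])), 'gripnear': (array([0.3762, 0.3319, 0.1936]), array([330., 157.])), 'knob': (array([0.4776, 0.2918, 0.1866]), array([351., 239.])), 'rodend': (array([0.4601, 0.3051, 0.1866]), array([352., 223.]))}
```

View pics/w1.png

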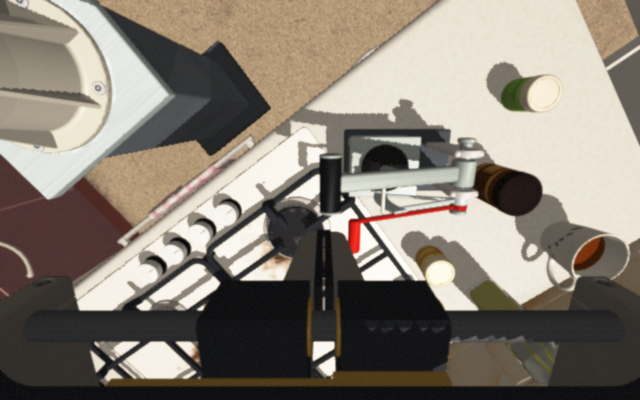

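The wrist view shows the grip at (331,155)–(332,212), the knob at (354,222)–(355,250) and the boss at (466,178). All are within 3–5 px of the model, so I'm descending.

```bash
python3 -m inch '[[0,0,0,0.006,0.005,-0.04,0],[0,0,0,0.006,0.005,-0.08,0],[0,0,0,0.006,0.005,-0.115,0],[0,0,0,0.006,0.005,-0.135,0],[0,0,0,0.006,0.005,-0.147,0],[0,0,0,0.006,0.005,-0.150,0],[0,0,0,0.006,0.005,-0.150,0]]'; python3 -m inch '[[0,0,0,0,0,-0.003,0],[0,0,0,0,0,-0.003,0]]';python3 -m inch '[[0,0,0,0,0,-0.003,0],[0,0,0,0,0,-0.003,0]]';python3 -m inch '[[0,0,0,0,0,-0.003,0],[0,0,0,0,0,-0.003,0]]'
```

```text
clock: 3.15
ee_pos: [0.4044, 0.31, 0.2142]
orientation: [[-0.802, 0.597, -0.001], [0.597, 0.802, -0.001], [0.0, -0.001, -1.0]]
force: [0.4, -0.1, -0.1]
gripper_width: 0.0005
clock: 3.32
ee_pos: [0.4051, 0.3113, 0.2125]
orientation: [[-0.803, 0.596, 0.001], [0.596, 0.803, 0.001], [-0.001, 0.001, -1.0]]
force: [-0.7, -0.5, -0.0]
gripper_width: 0.0004
clock: 3.48
ee_pos: [0.4046, 0.3115, 0.2089]
orientation: [[-0.803, 0.596, 0.001], [0.596, 0.803, 0.0], [-0.0, 0.001, -1.0]]
force: [-0.4, -0.0, -0.4]
gripper_width: 0.0008
clock: 3.65
ee_pos: [0.4045, 0.3114, 0.2055]
orientation: [[-0.803, 0.596, 0.0], [0.596, 0.803, -0.0], [-0.0, 0.0, -1.0]]
force: [-0.6, 0.3, 0.4]
gripper_width: 0.0004
```

```bash
python3 -m inch '[[0,0,0,-0.001,-0.001,-0.005,0],[0,0,0,-0.002,-0.002,-0.01,0],[0,0,0,-0.002,-0.002,-0.01,0]]'; python3 -m inch '[[0,0,0,-0.001,-0.002,-0.005,0],[0,0,0,-0.002,-0.003,-0.01,0],[0,0,0,-0.002,-0.003,-0.01,0]]';python3 -m inch '[[0,0,0,-0.001,-0.001,-0.005,0],[0,0,0,-0.002,-0.002,-0.009,0],[0,0,0,-0.002,-0.002,-0.009,0]]'
```

```text
clock: 3.9
ee_pos: [0.4018, 0.309, 0.1945]
orientation: [[-0.803, 0.596, -0.001], [0.596, 0.803, -0.001], [0.0, -0.001, -1.0]]
force: [0.0, 0.7, -0.2]
gripper_width: 0.0004
clock: 4.15
ee_pos: [0.3998, 0.306, 0.1844]
orientation: [[-0.803, 0.596, -0.001], [0.596, 0.803, -0.001], [0.0, -0.001, -1.0]]
force: [0.5, -0.6, 0.0]
gripper_width: 0.0003
clock: 4.4
ee_pos: [0.398, 0.3041, 0.1757]
orientation: [[-0.803, 0.596, -0.001], [0.596, 0.803, -0.001], [0.0, -0.001, -1.0]]
force: [-0.4, -0.6, 0.4]
gripper_width: 0.0002
```

No clear contact force so far, so I'm taking a look.

```bash
python3 - <<'E'
from plant import *
import cv2,numpy as np
a=snapshot("scene")["img"][110:260,300:500,::-1];b=snapshot("side")["img"][100:250,330:480,::-1]
a=cv2.resize(a,(533,400),interpolation=cv2.INTER_CUBIC);b=cv2.resize(b,(400,400),interpolation=cv2.INTER_CUBIC)
cv2.imwrite("pics/c2.png",cv2.resize(np.hstack([a,b]),None,fx=.85,fy=.85));print(state()["force"])
E
```

```text
[-0.21937983  0.86681842 -0.05166878]
```

View pics/c2.png

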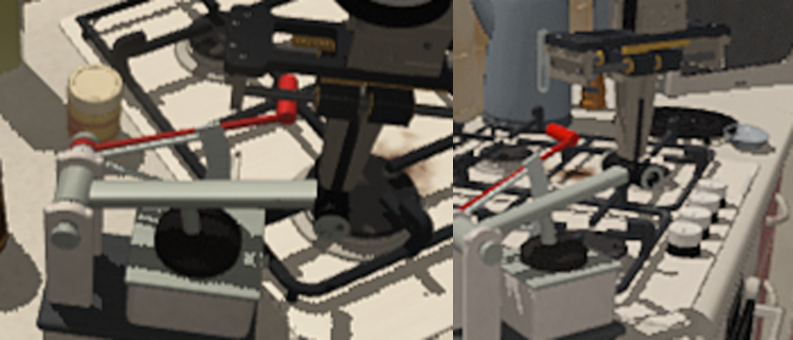

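The picture shows the fingers on the grip and the lever already lowered, so free travel just needs little force. I'm continuing in smaller steps.

```bash
f(){ grep -E 'ee_pos|force'|tr '\n' ' ';echo; }; python3 -m inch '[[0,0,0,-0.001,-0.001,-0.004,0],[0,0,0,-0.001,-0.001,-0.004,0]]'|f; python3 -m inch '[[0,0,0,0,-0.001,-0.004,0],[0,0,0,0,-0.001,-0.004,0]]'|f;python3 -m inch '[[0,0,0,-0.001,-0.001,-0.004,0],[0,0,0,-0.001,-0.001,-0.004,0]]'|f;python3 -m inch '[[0,0,0,0,0,-0.004,0],[0,0,0,0,0,-0.004,0]]'|f
```

```text
ee_pos: [0.3972, 0.3033, 0.1721] force: [0.1, 0.3, -0.0] 
ee_pos: [0.3972, 0.3023, 0.168] force: [-0.2, -0.6, 0.0] 
ee_pos: [0.3962, 0.3012, 0.164] force: [-1.1, 0.4, -0.5] 
ee_pos: [0.3962, 0.3013, 0.1599] force: [-0.1, 0.3, -0.6]
```

```bash
f(){ grep -E 'ee_pos|force'|tr '\n' ' ';python3 -c "from plant import *;s=state();print(s['tau'].round(1) if hasattr(s['tau'],'round') else s['tau'],s['clock'])"; }; python3 -m inch '[[0,0,0,0,-0.001,-0.003,0]]'|f; python3 -m inch '[[0,0,0,0,0,-0.003,0]]'|f;python3 -m inch '[[0,0,0,0,-0.001,-0.003,0]]'|f;python3 -m inch '[[0,0,0,0,0,-0.003,0]]'|f;python3 -m inch '[[0,0,0,0,0,0,0]]'|f
```

```text
ee_pos: [0.3965, 0.3008, 0.1577] force: [-0.0, 1.3, 0.9] [ -0.3 -45.  -28.4  -0.3   0.2   0.1] 5.25
ee_pos: [0.3964, 0.3004, 0.1544] force: [-0.6, -0.1, 0.9] [  0.1 -45.6 -29.3   0.1  -0.3  -0. ] 5.3333
ee_pos: [0.3964, 0.2996, 0.1513] force: [0.0, 0.7, 1.7] [ -0.3 -45.5 -28.3  -0.3   0.3   0.1] 5.4167
ee_pos: [0.3963, 0.2993, 0.1482] force: [-1.1, -0.1, 1.9] [  0.1 -45.8 -28.9   0.1  -0.3  -0. ] 5.5
ee_pos: [0.3962, 0.2992, 0.1479] force: [-0.5, -0.8, -0.3] [ -0.  -45.9 -28.4   0.1  -0.   -0. ] 5.5833
```

```bash
f(){ grep -E 'ee_pos|force'|tr '\n' ' ';echo; }; for i in 1; do python3 -m inch '[[0,0,0,0,0,-0.002,0]]'|f; python3 -m inch '[[0,0,0,0,0,-0.002,0]]'|f;python3 -m inch '[[0,0,0,0,0,-0.002,0]]'|f;python3 -m inch '[[0,0,0,0,0,-0.002,0]]'|f;python3 -m inch '[[0,0,0,0,0,0,0]]'|f; done
```

```text
ee_pos: [0.3965, 0.2994, 0.1465] force: [-0.3, -0.9, 0.9] 
ee_pos: [0.3964, 0.2993, 0.1445] force: [-2.1, -2.4, 4.3] 
ee_pos: [0.3963, 0.2992, 0.1426] force: [-2.9, -4.0, 7.6] 
ee_pos: [0.3962, 0.2991, 0.1407] force: [-3.3, -5.3, 11.2] 
ee_pos: [0.3962, 0.2991, 0.1405] force: [-1.6, -3.7, 3.9]
```

```bash
f(){ grep -E 'ee_pos|force'|tr '\n' ' ';echo; };  python3 -m inch '[[0,0,0,0.001,0.001,0,0],[0,0,0,0.002,0.003,0,0],[0,0,0,0.002,0.003,0,0]]'|f; python3 -m inch '[[0,0,0,0,0,-0.001,0]]'|f;python3 -m inch '[[0,0,0,0,0,0,0]]'|f;python3 -m inch '[[0,0,0,0,0,-0.001,0]]'|f;python3 -m inch '[[0,0,0,0,0,0,0]]'|f
```

```text
ee_pos: [0.3986, 0.3027, 0.1406] force: [-1.8, -0.5, 2.6] 
ee_pos: [0.3986, 0.3026, 0.1399] force: [-2.9, -3.2, 11.6] 
ee_pos: [0.3986, 0.3026, 0.1399] force: [-1.5, -2.3, 6.9] 
ee_pos: [0.3986, 0.3026, 0.1391] force: [-3.1, -2.3, 12.0] 
ee_pos: [0.3986, 0.3026, 0.1391] force: [-1.7, -2.8, 9.0]
```

```bash
f(){ grep -E 'ee_pos|force'|tr '\n' ' ';echo; };  python3 -m inch '[[0,0,0,0,0,-0.0005,0]]'|f;python3 -m inch '[[0,0,0,0,0,0,0]]'|f; python3 -m inch '[[0,0,0,0,0,-0.0005,0]]'|f;python3 -m inch '[[0,0,0,0,0,0,0]]'|f;python3 -m inch '[[0,0,0,0,0,-0.0005,0]]'|f;python3 -m inch '[[0,0,0,0,0,0,0]]'|f
```

```text
ee_pos: [0.3985, 0.3025, 0.1387] force: [-3.7, -3.4, 12.7] 
ee_pos: [0.3985, 0.3025, 0.1387] force: [-2.5, -2.4, 10.9] 
ee_pos: [0.3986, 0.3026, 0.1383] force: [-3.8, -3.5, 13.1] 
ee_pos: [0.3986, 0.3026, 0.1382] force: [-2.3, -2.7, 9.5] 
ee_pos: [0.3985, 0.3025, 0.1378] force: [-4.5, -4.0, 13.0] 
ee_pos: [0.3985, 0.3025, 0.1377] force: [-2.7, -4.1, 11.4]
```

```bash
f(){ grep -E 'ee_pos|force'|tr '\n' ' ';echo; };  python3 -m inch '[[0,0,0,0,0,-0.0005,0],[0,0,0,0,0,-0.0005,0],[0,0,0,0,0,-0.0005,0]]'|f;python3 -m inch '[[0,0,0,0,0,0,0],[0,0,0,0,0,0,0],[0,0,0,0,0,0,0],[0,0,0,0,0,0,0]]'|f; python3 -m inch '[[0,0,0,0,0,0.001,0]]'|f;python3 -m inch '[[0,0,0,0,0,0.001,0]]'|f;python3 -m inch '[[0,0,0,0,0,0.001,0]]'|f;python3 -m inch '[[0,0,0,0,0,0.001,0]]'|f;python3 -m inch '[[0,0,0,0,0,0.001,0]]'|f;python3 -m inch '[[0,0,0,0,0,0.001,0]]'|f;python3 -m inch '[[0,0,0,0,0,0.001,0]]'|f
```

```text
ee_pos: [0.3985, 0.3025, 0.1374] force: [-2.8, -3.0, 13.1] 
ee_pos: [0.3985, 0.3025, 0.1374] force: [-3.1, -4.0, 13.7] 
ee_pos: [0.3985, 0.3025, 0.138] force: [-1.6, -1.6, 4.7] 
ee_pos: [0.3985, 0.3026, 0.1387] force: [-0.1, 1.0, 0.4] 
ee_pos: [0.3986, 0.3027, 0.1396] force: [-0.5, -1.2, 0.2] 
ee_pos: [0.3985, 0.3026, 0.1405] force: [-0.2, -0.2, -0.1] 
ee_pos: [0.3985, 0.3026, 0.1415] force: [-0.1, 0.4, 0.4] 
ee_pos: [0.3984, 0.3025, 0.1425] force: [-0.4, 0.3, -0.4] 
ee_pos: [0.3984, 0.3025, 0.1436] force: [-0.7, -0.1, -0.7]
```

```bash
python3 -m inch '[[0,0,0,0,0,0.04,0],[0,0,0,0,0,0.08,0],[0,0,0,0,0,0.12,0],[0,0,0,0,0,0.16,0],[0,0,0,0,0,0.2,0],[0,0,0,0,0,0.2,0]]'|head -2; python3 - <<'E'
from plant import *
import cv2,numpy as np
for n in("scene","side","wrist"):
    d=snapshot(n);np.savez(n+"0.npz",**d)
    if n=="scene": a=d["img"][110:260,300:480,::-1]
    if n=="side": b=d["img"][130:250,310:430,::-1]
a=cv2.resize(a,(480,400),interpolation=cv2.INTER_CUBIC);b=cv2.resize(b,(320,320),interpolation=cv2.INTER_CUBIC)
b=cv2.copyMakeBorder(b,0,80,0,0,cv2.BORDER_CONSTANT)
cv2.imwrite("pics/c3.png",np.hstack([a,b]))
E
```

```text
clock: 8.75
ee_pos: [0.401, 0.3045, 0.3516]
```

View pics/c3.png

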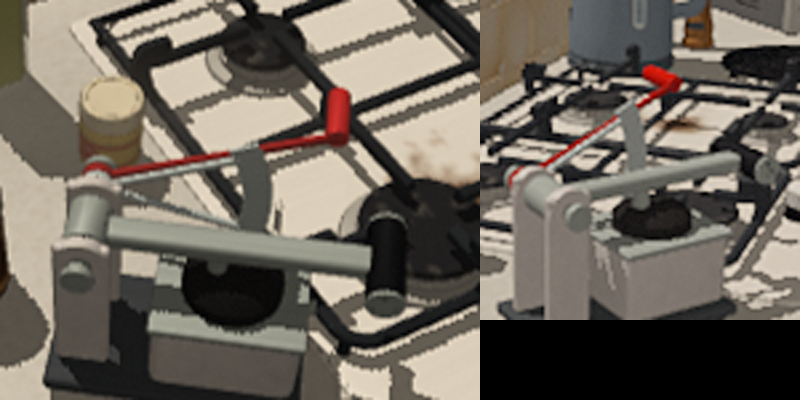

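The lever has stayed down: the grip centre is at (386,258) in the scene crop and (747,154) in the side crop. Next I'm fitting q.

```bash
python3 - <<'E'
from h import *
from scipy.optimize import least_squares
np.set_printoptions(precision=3,suppress=True)
S=lambda x,y:(x/4+300,y/4+130)
D=lambda x,y:(x/4.6+310,y/4.6+145)
S3=lambda x,y:(x/2.667+300,y/2.667+110)
D3=lambda x,y:((x-480)/2.667+310,y/2.667+130)
o1=[("grip",S(579,204),D(447,77)),("gripnear",S(578,267),D(486,90)),("knob",S(508,94),D(312,65)),("pivot",S(132,245),D(105,265)),("rodend",S(511,128),D(335,75))]
o2=[("grip",S3(386,258),D3(747,154)),("gripnear",S3(385,302),D3(768,168)),("knob",S3(338,116),D3(660,77))]
# pts from wrist at the first look were close to the model too
def res(x):
    r=[]
    for q,o in((x[3],o1),(x[5],o2)):
        g=geo(*x[:3],q,x[4])
        r+=[np.r_[proj("scene",g[k])-a,proj("side",g[k])-b] for k,a,b in o]
    return np.concatenate(r)
r=least_squares(res,[.52,.46,.92,.07,.05,.4],loss="soft_l1");print(r.x);print(res(r.x).reshape(-1,4))
from math import *
for z in(.1465,.1374,.1385,.1395): print(z,.42-asin((z-.013-.125)/.2))
for q in (.40,.41,.42,.43): print(q,{k:v.round(4).tolist() for k,v in geo(*r.x[:3],q,q).items()})
print(geo(*r.x[:3],0,r.x[4])["knob"])
E
```

```text
[0.518 0.46  0.919 0.072 0.049 0.413]
[[-0.144 -0.134 -2.309 -0.483]
 [-0.576  0.719 -0.506  0.509]
 [ 1.177 -0.099 -0.213 -0.173]
 [ 0.567  1.323  1.577 -0.1  ]
 [-0.224  0.078  0.019 -0.257]
 [-0.04   0.544 -3.019 -0.265]
 [-0.303  0.403 -0.857 -0.958]
 [ 1.443 -0.093  0.122  0.086]]
0.1465 0.3774871953186289
0.1374 0.42300000450001823
0.1385 0.417499997395826
0.1395 0.41249992968572013
0.4 {'pivot': [0.5182, 0.4596, 0.125], 'grip': [0.3969, 0.3006, 0.129], 'gripnear': [0.3675, 0.3231, 0.129], 'knob': [0.4691, 0.2832, 0.1284], 'rodend': [0.4516, 0.2966, 0.1284], 'ex': [0.6066, 0.795, 0.0], 'ey': [-0.795, 0.6066, 0.0]}
0.41 {'pivot': [0.5182, 0.4596, 0.125], 'grip': [0.3969, 0.3006, 0.127], 'gripnear': [0.3674, 0.3231, 0.127], 'knob': [0.4691, 0.2832, 0.1267], 'rodend': [0.4516, 0.2966, 0.1267], 'ex': [0.6066, 0.795, 0.0], 'ey': [-0.795, 0.6066, 0.0]}
0.42 {'pivot': [0.5182, 0.4596, 0.125], 'grip': [0.3969, 0.3006, 0.125], 'gripnear': [0.3674, 0.3231, 0.125], 'knob': [0.4691, 0.2832, 0.125], 'rodend': [0.4516, 0.2966, 0.125], 'ex': [0.6066, 0.795, 0.0], 'ey': [-0.795, 0.6066, 0.0]}
0.43 {'pivot': [0.5182, 0.4596, 0.125], 'grip': [0.3969, 0.3006, 0.123], 'gripnear': [0.3674, 0.3231, 0.123], 'knob': [0.4691, 0.2832, 0.1233], 'rodend': [0.4516, 0.2966, 0.1233], 'ex': [0.6066, 0.795, 0.0], 'ey': [-0.795, 0.6066, 0.0]}
[0.476 0.292 0.187]
```

```bash
f(){ grep -E 'ee_pos|force'|tr '\n' ' ';echo; }; python3 -m inch '[[0,0,0,0.04,-0.005,0,0],[0,0,0,0.079,-0.01,0,0],[0,0,0,0.079,-0.01,0,0],[0,0,0,0.079,-0.01,0,0]]'|f;python3 -m inch '[[0,0,0,0,0,-0.04,0],[0,0,0,0,0,-0.08,0],[0,0,0,0,0,-0.115,0],[0,0,0,0,0,-0.13,0],[0,0,0,0,0,-0.135,0],[0,0,0,0,0,-0.135,0]]'|f
```

```text
ee_pos: [0.4778, 0.2916, 0.3407] force: [-0.3, 0.7, -0.4] 
ee_pos: [0.4755, 0.292, 0.2067] force: [-0.5, -0.1, 0.0]
```

```bash
f(){ grep -E 'ee_pos|force'|tr '\n' ' ';echo; }; python3 -m inch '[[0,0,0,0,0,-0.006,0],[0,0,0,0,0,-0.012,0],[0,0,0,-0.001,-0.001,-0.017,0],[0,0,0,-0.002,-0.003,-0.023,0],[0,0,0,-0.003,-0.004,-0.029,0],[0,0,0,-0.004,-0.005,-0.035,0],[0,0,0,-0.005,-0.006,-0.041,0],[0,0,0,-0.005,-0.007,-0.046,0],[0,0,0,-0.006,-0.008,-0.052,0],[0,0,0,-0.006,-0.009,-0.057,0],[0,0,0,-0.007,-0.009,-0.062,0],[0,0,0,-0.007,-0.009,-0.062,0]]'|f; python3 - <<'E'
from plant import *
import cv2,numpy as np
for n in("scene","side"):
    d=snapshot(n)
    if n=="scene": a=d["img"][110:260,300:480,::-1]
    if n=="side": b=d["img"][130:250,310:430,::-1]
a=cv2.resize(a,(480,400),interpolation=cv2.INTER_CUBIC);b=cv2.resize(b,(320,320),interpolation=cv2.INTER_CUBIC)
b=cv2.copyMakeBorder(b,0,80,0,0,cv2.BORDER_CONSTANT)
cv2.imwrite("pics/c4.png",np.hstack([a,b]))
E
```

```text
ee_pos: [0.4699, 0.2832, 0.1455] force: [0.3, -0.4, 0.1]
```

View pics/c4.png

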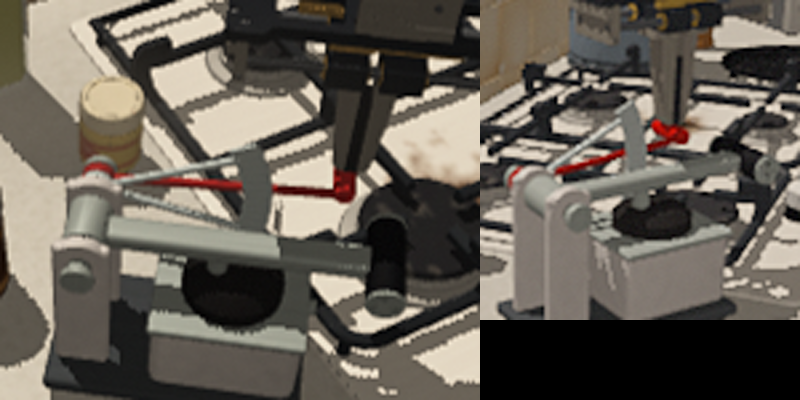

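The fingers are on the knob with the marker moving down, and the lever hasn't moved. I'm finishing the last 11 mm slowly.

```bash
f(){ grep -E 'ee_pos|force'|tr '\n' ' ';echo; }; python3 -m inch '[[0,0,0,0,0,-0.003,0],[0,0,0,0,0,-0.006,0],[0,0,0,0,0,-0.009,0],[0,0,0,0,0,-0.009,0],[0,0,0,0,0,-0.009,0]]'|f
```

```text
ee_pos: [0.4703, 0.2835, 0.1374] force: [0.3, 0.1, 1.0]
```

```bash
f(){ grep -E 'ee_pos|force'|tr '\n' ' ';echo; }; python3 -m inch '[[0,0,0,0,0,-0.002,0],[0,0,0,0,0,-0.003,0],[0,0,0,0,0,-0.003,0],[0,0,0,0,0,-0.003,0]]'|f; python3 -m inch '[[0,0,0,0,0,0.005,0],[0,0,0,0,0,0.04,0],[0,0,0,0,0,0.08,0],[0,0,0,0,0,0.12,0],[0,0,0,0,0,0.16,0],[0,0,0,0,0,0.2,0],[0,0,0,0,0,0.2,0]]'|f; python3 - <<'E'
from plant import *
import cv2,numpy as np
for n in("scene","side"):
    d=snapshot(n);np.savez(n+"0.npz",**d)
    if n=="scene": a=d["img"][110:260,300:480,::-1]
    if n=="side": b=d["img"][130:250,310:430,::-1]
a=cv2.resize(a,(480,400),interpolation=cv2.INTER_CUBIC);b=cv2.resize(b,(320,320),interpolation=cv2.INTER_CUBIC)
b=cv2.copyMakeBorder(b,0,80,0,0,cv2.BORDER_CONSTANT)
cv2.imwrite("pics/c5.png",np.hstack([a,b]))
E
```

```text
ee_pos: [0.4704, 0.2835, 0.1345] force: [-0.6, -0.6, 0.6] 
ee_pos: [0.4732, 0.2852, 0.3435] force: [-0.2, 0.1, 0.2]
```

View pics/c5.png

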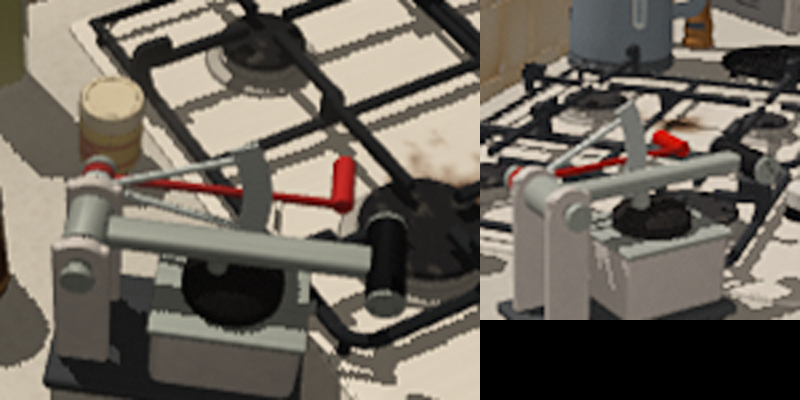

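The knob is now at (343,184) in the scene crop and (671,145) in the side crop, and the lever is unchanged. I'll check that the two are in line.

```bash
python3 - <<'E'
from h import *
import cv2
from scipy.optimize import least_squares
np.set_printoptions(precision=3,suppress=True)
S3=lambda x,y:(x/2.667+300,y/2.667+110)
D3=lambda x,y:((x-480)/2.667+310,y/2.667+130)
X=[.5182,.4596,.919]
ks=[("knob",S3(343,184),D3(671,145))];gs=[("grip",S3(386,258),D3(747,154)),("gripnear",S3(385,302),D3(768,168))]
for nm,o in(("m",ks),("q",gs)):
    f=lambda a:np.concatenate([np.r_[proj("scene",geo(*X,a[0],a[0])[k])-A,proj("side",geo(*X,a[0],a[0])[k])-B] for k,A,B in o])
    r=least_squares(f,[.4]);print(nm,r.x,r.fun)
# in-line check by direction only: rod slope and arm slope pixels -> intersect press-vertical plane
def ang(n,uv,y,g=geo(*X,0,0)):
    p,r=ray(n,*uv);o=g["pivot"]+g["ey"]*y;t=((o-p)@g["ey"])/(r@g["ey"]);d=p+r*t-o
    return .42-np.arctan2(d[2],-d@g["ex"]),np.hypot(d[2],d@g["ex"])
print("knob",ang("scene",S3(343,184),-.068),ang("side",D3(671,145),-.068))
print("grip",ang("scene",S3(386,258),0),ang("side",D3(747,154),0))
print("gripnear",ang("scene",S3(385,302),.037),ang("side",D3(768,168),.037))
for n in("scene","side"):
    h=cv2.cvtColor(np.load(n+"0.npz")["img"],cv2.COLOR_RGB2HSV)
    m=(((h[...,0]<6)|(h[...,0]>174))&(h[...,1]>190)&(h[...,2]>90)).astype(np.uint8)
    k,l,st,c=cv2.connectedComponentsWithStats(m);print(n,[(st[i].tolist(),c[i].round(1)) for i in range(1,k) if st[i,4]>30])
E
```

```text
m [0.447] [ 0.351  0.544 -1.249 -0.511]
q [0.413] [-0.046  0.55  -3.027 -0.25  -0.31   0.407 -0.868 -0.942]
knob (np.float64(0.43925524005631555), np.float64(0.1691113821248117)) (np.float64(0.4579425625763261), np.float64(0.17398387163508966))
grip (np.float64(0.4058579714744183), np.float64(0.19983105953272776)) (np.float64(0.42420522826358287), np.float64(0.20936543961105983))
gripnear (np.float64(0.40722635596993606), np.float64(0.20032148346410464)) (np.float64(0.42741797584267116), np.float64(0.20284636632319658))
scene [([403, 169, 30, 18, 154], array([425. , 178.9])), ([357, 178, 34, 5, 58], array([374.7, 179.9]))]
side [([524, 78, 8, 16, 61], array([527. ,  85.7])), ([373, 179, 15, 10, 84], array([380.6, 183.8])), ([339, 189, 25, 7, 51], array([350. , 192.3]))]
```

The camera puts the knob about 0.03 below the lever's line, while touch says they are level. I'll zoom in to resolve that.

```bash
python3 - <<'E'
from h import *
import cv2
a=np.load("scene0.npz")["img"][162:230,415:457,::-1];b=np.load("side0.npz")["img"][174:204,368:424,::-1]
a=cv2.resize(a,None,fx=8,fy=8,interpolation=cv2.INTER_CUBIC);b=cv2.resize(b,None,fx=8,fy=8,interpolation=cv2.INTER_CUBIC)
b=cv2.copyMakeBorder(b,0,a.shape[0]-b.shape[0],0,0,cv2.BORDER_CONSTANT)
print(a.shape,b.shape);c=np.hstack([a,b])
# mark predicted axes: knob for m=.413 (green) and .447 (cyan); grip for q=.413 (green)
def px(n,X):
    u=proj(n,X);return tuple(int(v) for v in ((u-[415,162]+.5)*8 if n=="scene" else (u-[368,174]+.5)*8+[a.shape[1],0]))
for t,col in((.413,(0,255,0)),(.447,(255,255,0))):
    g=geo(.5182,.4596,.919,t,t)
    for n in("scene","side"):
        cv2.line(c,px(n,g["knob"]-.022*g["ey"]),px(n,g["knob"]+.022*g["ey"]),col,1)
        if t<.42: cv2.line(c,px(n,g["grip"]-.035*g["ey"]),px(n,g["grip"]+.035*g["ey"]),col,1)
cv2.imwrite("pics/z.png",c)
E
```

```text
(544, 336, 3) (544, 448, 3)
```

View pics/z.png

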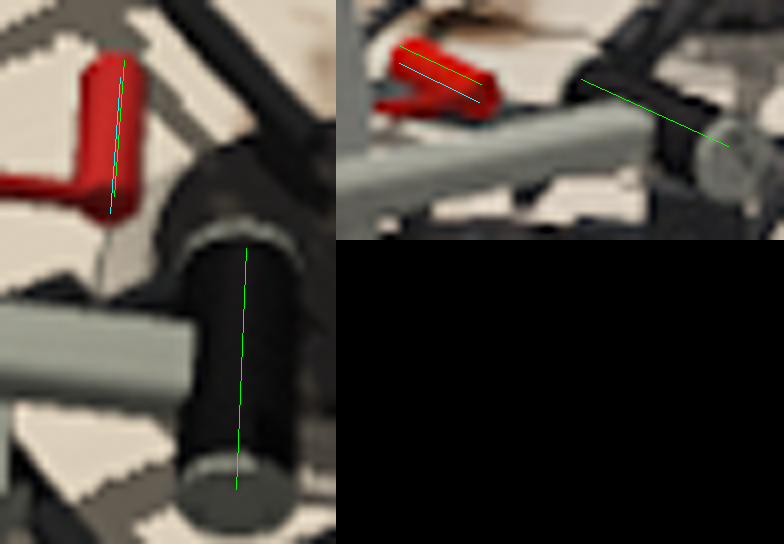

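```bash
python3 - <<'E'
from h import *
import cv2
for n,box in(("scene",(150,200,400,445)),("side",(165,200,360,395))):
    y0,y1,x0,x1=box;im=np.load(n+"0.npz")["img"][y0:y1,x0:x1]
    im=cv2.resize(im,None,fx=8,fy=8,interpolation=cv2.INTER_LINEAR).astype(int)
    m=((im[...,0]>60)&(im[...,0]>2.2*im[...,1])).astype(np.uint8)
    m=cv2.morphologyEx(m,cv2.MORPH_OPEN,cv2.getStructuringElement(cv2.MORPH_ELLIPSE,(37,37)))
    cs,_=cv2.findContours(m,0,2);c=max(cs,key=cv2.contourArea)
    M=cv2.moments(c);u=np.array([M["m10"]/M["m00"],M["m01"]/M["m00"]])/8-.5+1/16+[x0,y0]
    def cen(t):  # centroid of the projected cylinder silhouette
        g=geo(.5182,.4596,.919,t,t);a=np.linspace(0,6.28,60)
        P=[proj(n,g["knob"]+s*.022*g["ey"]+.008*(np.cos(b)*g["ex"]+np.sin(b)*np.array([0,0,1]))) for s in(-1,1) for b in a]
        h=cv2.convexHull(np.float32(P));M=cv2.moments(h);return np.array([M["m10"]/M["m00"],M["m01"]/M["m00"]]),M["m00"]
    print(n,u,M["m00"]/64,cv2.boundingRect(c),[(t,cen(t)) for t in(.40,.42,.44)])
E
```

```text
scene [428.22451565 178.74449379] 147.1171875 (190, 149, 75, 169) [(0.4, (array([429.63544336, 176.80654288]), 190.09917900315486)), (0.42, (array([429.37078335, 178.0479484 ]), 189.20332288602367)), (0.44, (array([429.07103798, 179.27737564]), 188.30593944573775))]
side [380.97349877 183.69225643] 85.0 (120, 109, 107, 83) [(0.4, (array([380.65584819, 180.90823604]), 96.24506674124859)), (0.42, (array([380.61015782, 182.19043186]), 96.06933101755567)), (0.44, (array([380.54239808, 183.47345897]), 95.90289723151363))]
```

```bash
python3 - <<'E'
from h import *
np.set_printoptions(precision=4,suppress=True)
g=geo(.5182,.4596,.919,0,0)
for k,a,b,R in(("cap",(444.1,223.4),(417.5,193.5),.2),("grip far",(245/8-.5+415,238/8-.5+162),((583-336)/8-.5+368,80/8-.5+174),.2),("knobnear",(427.9,187.1),(385.5,185.6),.17),("knob",(428.4,178.9),(381,183.6),.17)):
    p,e=tri(a,b);d=p-g["pivot"];print(k,p,e,"x",d@g["ex"],"y",d@g["ey"],"ang",.42-np.arcsin(d[2]/R))
    for n,uv in(("scene",a),("side",b)):
        P,r=ray(n,*uv);t=(-R-(P-g["pivot"])@g["ex"])/(r@g["ex"]);dd=P+t*r-g["pivot"];print("  ",n,"ang at x=-R",.42-np.arcsin(dd[2]/R),"y",dd@g["ey"])
E
```

```text
cap [0.3681 0.321  0.1229] 0.0029913428545428815 x -0.2012914706520412 y 0.0352731344996305 ang 0.4307072981406283
   scene ang at x=-R 0.411047082863344 y 0.03682017625360962
   side ang at x=-R 0.4286344684252388 y 0.038702653613552636
grip far [0.4257 0.2782 0.1266] 0.002884123593745337 x -0.2003019226777277 y -0.036477092790225964 ang 0.4120675303098579
   scene ang at x=-R 0.4245310293462257 y -0.04039932563634266
   side ang at x=-R 0.41287959389079665 y -0.0341497254990445
knobnear [0.4519 0.2977 0.123 ] 0.0009984919526851944 x -0.16895966747665378 y -0.04551237638286096 ang 0.4319490685083646
   scene ang at x=-R 0.5053500350722201 y -0.05761689174666531
   side ang at x=-R 0.436067441018061 y -0.046223827501070035
knob [0.468  0.285  0.1226] 0.002399206574257387 x -0.16920207794377834 y -0.06601116396157622 ang 0.4343770274259462
   scene ang at x=-R 0.5142070178473087 y -0.08036658916790136
   side ang at x=-R 0.4386389568654017 y -0.06543612325405872
```

Measured more carefully, the marker and lever agree to about 0.012 rad by camera and 0.005 rad by touch. That's within the measurement noise, so I'm handing in.

```bash
python3 -m inch '[[0,0,0,0,0,0,0],[0,0,0,0,0,0,0],[0,0,0,0,0,0,0]]'; python3 -c "
from plant import *
print(hand_in())"
```

```text
clock: 12.52
ee_pos: [0.4698, 0.2831, 0.3329]
orientation: [[-0.803, 0.596, -0.003], [0.596, 0.803, -0.002], [0.001, -0.003, -1.0]]
force: [0.3, 0.8, -0.7]
gripper_width: 0.0006
the job is handed in; nothing more can be done
None
```

I pressed the lever down, let it go, moved the red marker down to it, and handed the job in at 12.5 s with the robot clear of everything.

- **Lever:** it met the jar at a joint value of about 0.38. I pressed until the force held at about 14 N, roughly 14.5 N with the sideways part. It peaked at about that level in the readings, well under 22 N. After release the lever stayed down at about 0.415.
- **Marker:** it was pushed to about 0.41 by touch and stayed there when the fingers lifted off.
- **Checks that disagreed slightly:** touch puts marker and lever within about 0.005 rad of each other. The cameras put the marker about 0.012 rad (2 mm at the knob) lower than the lever, near the limit of what they can measure. An earlier, coarser camera reading gave 0.034 rad, which closer measurement did not support. I left the marker where it was.
- **Jars:** the arm stayed well above them throughout. The mustard jar looked unmoved in the last picture. I did not measure the honey and olive jars again.

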